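# Fold the propped stencil board down flat

### The arm

A 7-joint arm with a two-finger parallel gripper is mounted at the origin on the work surface. World frame = base frame: x ahead of the robot, y to its left, z up, the work surface at z = 0. Lengths are in m, angles in rad, forces in N, time in s.
With the tool pointing down it reaches from about 0.4 to 0.875 m from the base axis. Payload 4.4 kg.
Tool frame: the origin (TCP) lies on the centre line of the jaws, within the pads' length; the fingertips stand 22 mm ahead of it and the grasp point (between the pads) lies 3 mm ahead of it; z points along the fingers, y is the direction in which the jaws open and shut (so a half turn about z gives the same grasp; the last joint's range is limited). The gripper opens to 85 mm and grips with 20 to 120 N. Pads are 22 mm wide; open, the fingers measure 114 mm over their backs; the gripper's body (76 mm by 85 mm) begins 54 mm behind the grasp point. The pads swing forward as they close: fully open they stand 13 mm farther back than shut.
Start: joints at [1.159, 0.628, 0.038, 1.517, -0.027, 0.996, -0.02], TCP at [0.22, -0.612, 0.253] pointing down, gripper open.
Joint ranges: [-3.06, 3.06], [-0.37, 2.12], [-1.25, 1.32], [0.18, 2.47], [-1.1, 4.24], [0.23, 1.98], [-2.94, 2.94]. Speed limits (rad/s): [2.57, 2.57, 3.14, 3.14, 3.14, 3.14, 3.14].

### API

Orientations are given as a unit quaternion [w, x, y, z].
In Python, from cell import r gives the robot as it stands. The module is installed in compiled form; this text tells all that it offers.
- The arm moves only by the tool play_rows, never from a script. Its argument "targets" is a list that holds one entry, the list of rows, each a list of 5 numbers: the shift along the tool's x, y, z each as a share of 0.025 m, from -1 to 1, then the turn about the tool's z as a share of 6 degrees, from -1 to 1, then the opening in per cent of the stroke, from 0 (shut) to 100 (fully open). A call has exactly 5 rows; each row shifts and turns the pose as measured when the row begins, along the tool's axes as they then stand; what a row does not reach is not made up. A row lasts 1/10 s, in which the tool goes at most 50 mm and 8.59 degrees, less where a joint would pass 70% of its speed; a pose out of reach is approached as far as the arm can. A call with a number of a shift or a turn outside -1 to 1 is refused whole. A call with a gripper value outside its range is refused whole. The fingers move at their own pace and stop on an object; "newtons" is the grip in N (left out, the last holds). Time passes only in rows, so rows that do not move let the fingers close, or fill a call up. It gives the time, the measured TCP pose, the force and the opening at its end, in the units of the state.
- r.read_state(): the state, without advancing time (a new reading comes with each control period).
- r.snapshot(name): name is "scene" or "top"; returns the picture (400x640x3 uint8, red, green, blue); there is no depth.
- r.get_calibration(name): a dict with "camera_matrix" (3x3 intrinsics, pixels), "world_from_camera" (4x4, takes a point from camera to world coordinates). Camera axes: x right, y down, z forward; pixel columns grow to the right and rows downward; lengths in m; the calibration is good to about 2 mm. A picture is of the moment at which its call begins. get_calibration takes no time and is no camera call.
- r.job_done(): hands the job in, once; it reports no verdict.
Trained networks look in the newest picture that a camera, given by its name, has taken for a name from the list of things; names that differ only in an ending like _2 or _b are one class to them, and where a whole thing is asked for, a point or a joint stands for the part that bears it (a point fixed in the world has none). Each returns a list of dicts, best first, with "p" (0 to 1); they miss things now and then, are a little off and sometimes report something else, mostly with a low value. They report only what shows in the picture. A call takes as long as a camera call.
- r.trace(camera, target): "region" (400x640 bool, what is visible of it) and "uv" ([column, row] in pixels, amid what is visible of it).
The state is a dict: "t": time; "joint_pos": joint angles; "qd": joint speeds; "joint_torque": joint torques, N m; "ee_pos": TCP position; "tcp_rot": TCP orientation; "wrist_force": force on the tool from outside, world axes, zero at the start; "wrist_torque": the same for the moment, N m; "gripper_width": finger opening in m.
Only numpy, scipy, OpenCV 4.12 (cv2) and the standard library are available. Lean on these libraries where they do the work, as an engineer would, in place of code of your own. Each camera call takes 0.05 s, during which the arm holds its last target.

### The job

The stencil board on the table easel, with the steel handle bar on its far edge, is propped up on its ratchet. Raise it through the remaining notches and lift it past the top, against the spring buffer, until you feel it trip the catch, without overloading the buffer. Then lower it in hand, without letting it drop or forcing it down, until it lies flat on its rubber rest, let go, and leave everything else on the table where it is.

Things in the scene. Friction and masses are not known exactly. Their poses are not given: they have to be found in the camera images.
- easel: Table easel, fixed to the table. Origin on the table straight below the middle of the hinge line; x points level from the hinge to the board's far, lifting edge, y along the hinge, z up. Base slab x -100 to +200, y -185 to +185 mm. Board 190 deep, 276 wide, 10 thick, about 0.4 kg. At the +y end a clear guard (y 150 to 182, x -110 to +95 mm, 175 high) over a peg wheel and a red catch.
- hinge_mid (a point): Middle of the hinge line, 85 mm above the table. At its -y end a crank meets a spring buffer 0.02 rad before the trip: the pull at the bar, along its path, then grows 0.5 to 1 N per mm of bar travel. The catch trips at a steady pull of about 6 N; 8 to 10 N kept for half a second makes sure. Limit 42 N on the buffer, about 12 N at the bar.
- board: The hinged board. Origin mid hinge line, x axis in the board's plane towards the handle bar, z square to the board: the tilt of z is the board angle a, 0 when flat. It starts propped in a notch at a = 0.21 to 0.33 rad; two more notches follow, 0.23 rad apart. While the catch is armed it rises freely, clicking (1 to 3 N at the bar), but sinks only to the notch last passed. Raise it under 0.1 m/s.
- handle (a point): Middle of the handle, a round steel bar 10 mm thick along the hinge's direction, 235 mm from the hinge line: at angle a, 235 cos a mm along easel x from the hinge, 85 + 235 sin a mm above the table. 124 mm of it are free between two arms, 40 mm gap to the board's edge: pinch from above, a finger before and one behind, opened about 40 mm. It may turn in the fingers. The point's y runs along the bar.
- rest: Sprung, rubber-topped ledge on which the flat board lies, 175 mm from the hinge, 80 mm above the table; it gives about 1 mm per 4 N at the bar. Not to be pressed with more than 40 N (about 25 N at the bar).
- tumbler_mid (a point): Bystander: clear drinking glass, 72 mm across, 120 mm tall, standing near the easel; the point is its middle. To be left alone.
- tape_mid (a point): Bystander: yellow tape roll lying flat, 90 mm across, 24 mm high; the point is its middle. To be left alone.
- pen_mid (a point): Bystander: wooden craft pen, 140 mm long, 14 mm thick, lying on the table; the point is its middle. To be left alone.
- carton_mid (a point): Bystander: white upright carton, 70 x 90 x 170 mm; the point is its middle. To be left alone.
- jar_mid (a point): Bystander: small jar with a yellow cap, 60 mm across, 75 mm tall; the point is its middle. To be left alone.
- pencup_mid (a point): Bystander: white ceramic cup, 76 mm across, 100 mm tall; the point is its middle. To be left alone.
- block_mid (a point): Bystander: cork-faced wooden block, 90 x 50 x 34 mm; the point is its middle. To be left alone.
- wheel: Peg wheel and shaft; origin mid hinge line, turns with the board. Lifting past the last notch throws the catch out (red knob tips to the easel's -x); it stays out and the board can go right down. It trips 0.70 to 1.12 rad above the starting angle: the setting varies and must be felt. If lowering is stopped by a notch, it had not tripped. Never push down on the catch with over 10 N at the bar.

How it is judged:
On the way:
1. the board has been raised above 0.8 rad (angle between board's own z axis and vertical above 0.8 rad), for 0.1 s.
At the end, for the whole second after the job is handed in: The board lies flat on its rest (within 0.04 rad of level), at rest, and the robot has let go (angle between board's own z axis and vertical below 0.04 rad and angular speed of board below 0.05 rad/s); the robot touches nothing.
It fails at once if the spring buffer is overloaded (more than 42 N on it) (contact force between dog and buffer above 42 N).
It fails at once if the board is forced down against the armed catch (more than 60 N at its tooth) (contact force between wheel and catch above 60 N).
It fails at once if the board is pressed onto its rest with more than 40 N (contact force between board and rest above 40 N).
It fails at once if the board, freed from its catch, is let drop (sinks faster than 0.3 rad/s with no hand on it while still above 0.06 rad) (angular speed of board above 0.3 rad/s and angle between board's own z axis and vertical above 0.06 rad and value of joint catch above 0.3 rad and contact force between the fingers and board below 0.1 N).
It fails at once if a bystander is moved by more than 20 mm (distance of any of tumbler_mid, tape_mid, pen_mid, carton_mid, jar_mid, pencup_mid, block_mid from where it was at the start of the episode above 0.02 m).
It also fails if it takes over 72 s, if anything falls off the work surface, if the arm or the gripper's body presses on something with over 40 N, if the wrist force passes 120 N, or if a joint passes its speed limit or range.

## Working session

There is one attempt and no reset: what is moved stays moved. The work goes in short steps, Python scripts to look and compute and a tool call to move; the robot and the scene stay as the last step left them, time stands still between calls to the robot, and variables do not carry over. Pictures are saved under pics/ and viewed, and the job is handed in when it is done.

Besides the shell and the picture viewer there is one more tool, called after "Call:" in YAML: its name, and indented under it one key for each argument. play_rows: Moves the arm, as the interface text tells. Shift numbers are shares of 0.025 m and turn numbers shares of 6 degrees, none past 1 either way. Its arguments: {"type":"object","properties":{"targets":{"type":"array"},"newtons":{"type":"number"}},"required":["targets"]}

```bash
mkdir -p pics
python3 - <<'E'
from cell import r
import cv2,numpy as np
s=r.read_state();print({k:np.round(v,3).tolist() for k,v in s.items()})
for n in("scene","top"):
    im=r.snapshot(n);cv2.imwrite(f"pics/{n}0.png",im[:,:,::-1])
    c=r.get_calibration(n);print(n,np.round(c["camera_matrix"],1).tolist(),np.round(c["world_from_camera"],3).tolist())
    for t in("easel","handle","board","hinge_mid","rest","wheel","tumbler_mid","tape_mid","pen_mid","carton_mid","jar_mid","pencup_mid","block_mid"):
        print(n,t,[(round(float(d["p"]),2),np.round(d["uv"]).tolist(),int(d["region"].sum())) for d in r.trace(n,t)][:2])
print(r.read_state()["t"])
E
```

```text
{'t': 0.0, 'joint_pos': [1.159, 0.629, 0.038, 1.518, -0.027, 0.996, -0.02], 'qd': [-0.0, 0.002, -0.0, 0.0, -0.001, 0.001, -0.0], 'joint_torque': [-0.0, -56.342, 1.227, -19.345, 0.011, 0.01, -0.0], 'ee_pos': [0.22, -0.611, 0.252], 'tcp_rot': [-0.001, 0.985, 0.172, -0.0], 'wrist_force': [1.219, -0.225, -0.239], 'wrist_torque': [0.018, 0.007, -0.084], 'gripper_width': 0.085}
scene [[415.5, 0.0, 317.2], [0.0, 415.5, 201.1], [0.0, 0.0, 1.0]] [[0.347, 0.622, -0.702, 1.329], [0.938, -0.24, 0.25, -0.3], [-0.013, -0.745, -0.667, 0.775], [0.0, 0.0, 0.0, 1.0]]
scene easel [(0.59, [317.0, 189.0], 11502)]
scene handle [(0.77, [315.0, 177.0], 3884), (0.51, [276.0, 253.0], 1497)]
scene board [(0.65, [312.0, 175.0], 4038), (0.37, [315.0, 172.0], 4712)]
scene hinge_mid [(0.63, [322.0, 187.0], 11402)]
scene rest [(0.65, [329.0, 206.0], 991)]
scene wheel [(0.68, [318.0, 174.0], 4772)]
scene tumbler_mid [(0.96, [277.0, 251.0], 1574)]
scene tape_mid [(0.69, [373.0, 267.0], 788)]
scene pen_mid []
scene carton_mid [(0.44, [323.0, 188.0], 11393)]
scene jar_mid [(0.68, [457.0, 167.0], 594)]
scene pencup_mid 
[... 228 characters left out ...]
0.0, 0.0, 0.0, 1.0]]
top easel [(0.84, [330.0, 245.0], 16232), (0.41, [486.0, 220.0], 257)]
top handle [(0.88, [332.0, 215.0], 8367), (0.24, [388.0, 148.0], 813)]
top board [(0.8, [328.0, 219.0], 8218)]
top hinge_mid [(0.85, [331.0, 241.0], 16424)]
top rest [(0.4, [330.0, 217.0], 8225)]
top wheel [(0.65, [326.0, 220.0], 9182), (0.49, [330.0, 243.0], 16245)]
top tumbler_mid [(0.92, [391.0, 151.0], 796)]
top tape_mid [(0.34, [204.0, 161.0], 639)]
top pen_mid [(0.49, [486.0, 223.0], 186)]
top carton_mid [(0.56, [505.0, 174.0], 2021)]
top jar_mid [(0.88, [166.0, 216.0], 515)]
top pencup_mid [(0.76, [157.0, 266.0], 908)]
top block_mid [(0.77, [207.0, 162.0], 614), (0.24, [157.0, 268.0], 927)]
1.4
```

View pics/scene0.png

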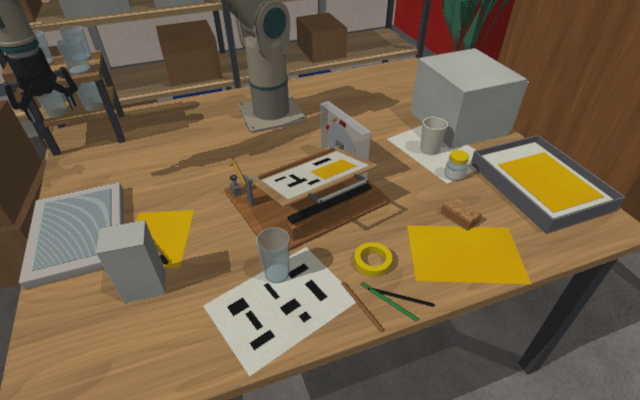

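View pics/top0.png

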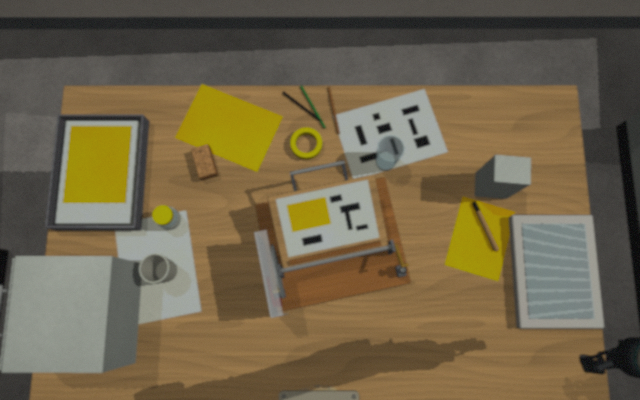

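The top view shows the easel with its hinge near (336,258), the handle bar at about (293–345, 163–175), and the tumbler just right of it at (389,152). I'll zoom in next.

Run:
```python
import cv2
a=cv2.imread("pics/top0.png")[130:330,230:430];cv2.imwrite("pics/top0z.png",cv2.resize(a,(800,800),interpolation=cv2.INTER_CUBIC)[:600])
a=cv2.imread("pics/top0.png")[200:330,230:430];cv2.imwrite("pics/top0y.png",cv2.resize(a,(800,520),interpolation=cv2.INTER_CUBIC))
a=cv2.imread("pics/scene0.png")[95:245,215:405];cv2.imwrite("pics/scene0z.png",cv2.resize(a,(760,600),interpolation=cv2.INTER_CUBIC))
```

```text
(no output)
```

View pics/top0z.png

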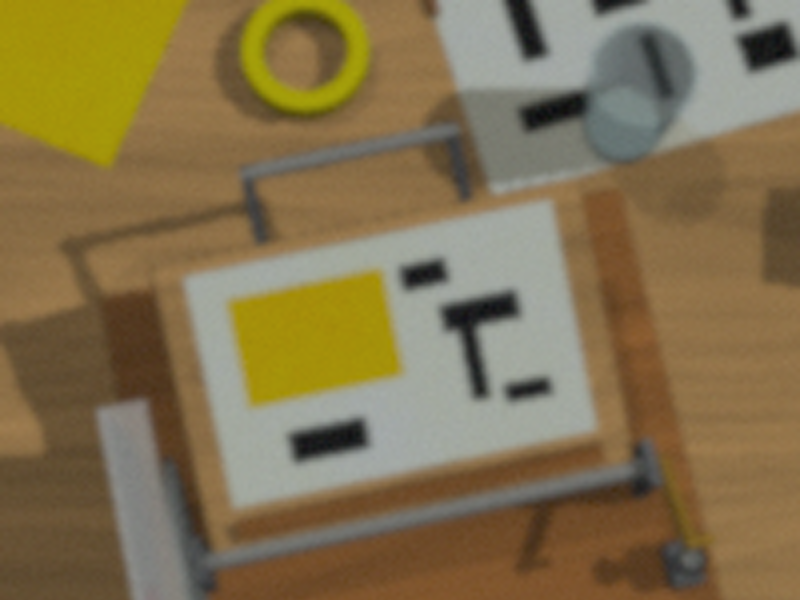

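View pics/top0y.png

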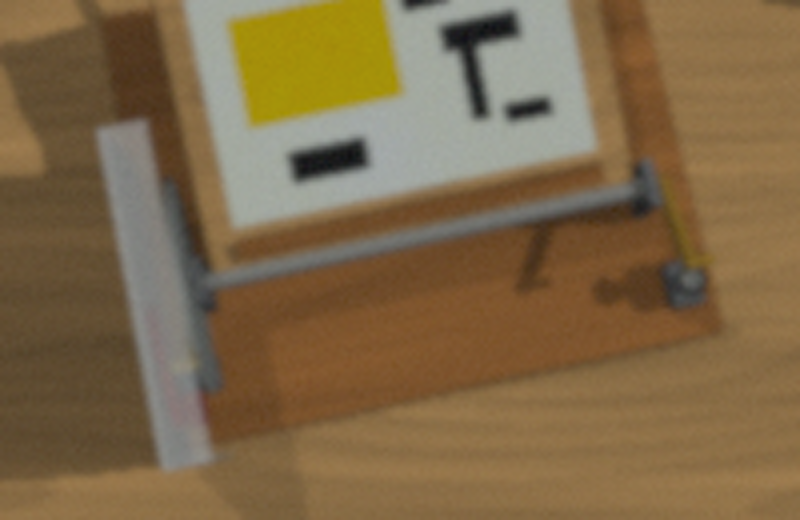

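View pics/scene0z.png

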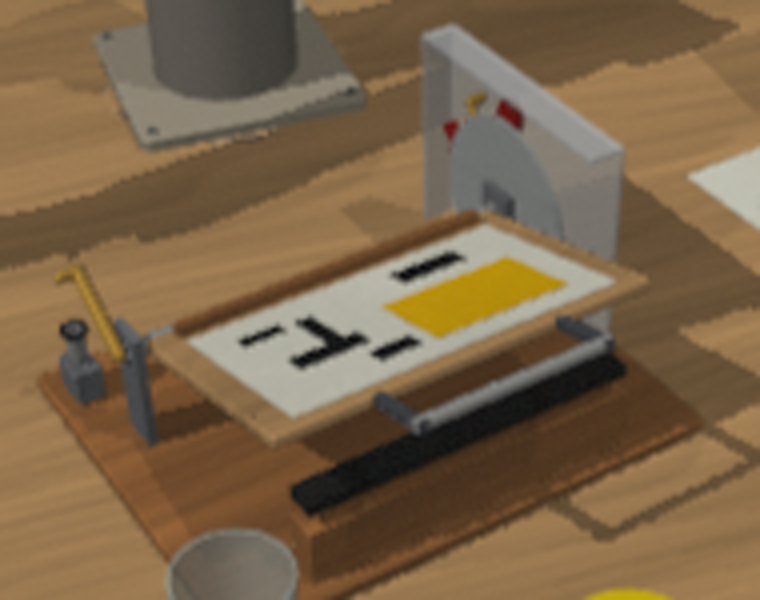

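```bash
cat > h.py <<'E'
import numpy as np, cv2
from scipy.optimize import least_squares
from cell import r
def proj(n,P):
    c=r.get_calibration(n);T=np.linalg.inv(c["world_from_camera"]);q=T[:3,:3]@np.asarray(P,float)+T[:3,3];k=c["camera_matrix"]@q;return k[:2]/k[2]
def E2W(p,P): # easel point to world
    x,y,w=p[:3];c,s=np.cos(w),np.sin(w);return np.array([x+c*P[0]-s*P[1],y+s*P[0]+c*P[1],P[2]])
def hnd(p,a,y=0): return E2W(p,[.235*np.cos(a),y,.085+.235*np.sin(a)])
E
python3 - <<'E'
from h import *
top=[((283,315),(-.11,.15,.175)),((270.5,317),(-.11,.182,.175)),((254.2,232),(.095,.182,.175)),((266.7,230),(.095,.15,.175))]
sc=[((215+425/4,95+38/4),(-.11,.15,.175)),((215+590/4,95+160/4),(.095,.15,.175)),((215+622/4,95+150/4),(.095,.182,.175))]
def res(p,pr=0):
    o=[]
    for u,P in top:o.append(proj("top",E2W(p,P))-u)
    for u,P in sc:o.append(proj("scene",E2W(p,P))-u)
    o.append(proj("top",E2W(p,(-.1,-.185,p[5])))-np.array((410,282.5)))
    L=p[4]
    for n,u,sg in (("top",(291.3,173),1),("top",(344.3,162.5),-1),("scene",(320,201.2),-1),("scene",(366.7,180.7),1)):
        o.append(proj(n,hnd(p,p[3],sg*L))-u)
    # shaft line
    return np.concatenate(o)
f=least_squares(res,[.4,-.02,.15,.27,.065,.015],loss="soft_l1")
print(np.round(f.x,4),np.round(res(f.x).reshape(-1,2),1).tolist())
print(hnd(f.x,f.x[3]))
print("shaft",proj("top",E2W(f.x,(0,.14,.085))),proj("top",E2W(f.x,(0,-.14,.085))))
for n,t,z in(("top","tumbler_mid",.06),("scene","tumbler_mid",.06)):
    c=r.get_calibration(n);u=r.trace(n,t)[0]["uv"];d=c["world_from_camera"][:3,:3]@np.linalg.solve(c["camera_matrix"],[*u,1]);o=c["world_from_camera"][:3,3];print(t,o+d*(z-o[2])/d[2])
E
```

```text
[ 0.4376 -0.044   0.2136  0.2782  0.0666  0.0007] [[0.5, -0.6], [-0.6, 0.4], [-0.6, -0.1], [0.0, -0.9], [-1.9, -0.6], [-0.9, 0.9], [0.8, -0.3], [0.1, 0.4], [-0.7, 0.2], [-1.8, -0.2], [-0.8, 0.0], [-0.5, 0.0]]
[0.65845762 0.00390458 0.14954371]
shaft [281.77567864 269.80889433] [388.91269956 246.55392989]
tumbler_mid [ 0.73012731 -0.19661737  0.06      ]
tumbler_mid [ 0.70295727 -0.1771216   0.06      ]
```

```bash
cat >> h.py <<'E'
p=np.array([.4376,-.044,.2136])
def st():
    s=r.read_state();w,x,y,z=s["tcp_rot"];psi=np.arctan2(2*(x*y+w*z),1-2*(y*y+z*z));return s,np.array(s["ee_pos"]),psi
def plan(tgt,psit,n=None,smax=.025):
    s,q,psi=st();print("t",round(s["t"],2),"pos",np.round(q,4),"psi",round(psi,4),"F",np.round(s["wrist_force"],2),"w",round(s["gripper_width"],4))
    d=np.array(tgt)-q;dp=(psit-psi+np.pi)%(2*np.pi)-np.pi
    n=n or int(np.ceil(max(np.linalg.norm(d)/smax,abs(np.degrees(dp))/6)))
    print("n",n,"d",np.round(d,4),"dpsi deg",round(np.degrees(dp),2))
    for i in range(min(n,15)):
        a=psi+dp*i/n;v=d/n
        print([round(float(x),2) for x in ((np.cos(a)*v[0]+np.sin(a)*v[1])/.025,(np.sin(a)*v[0]-np.cos(a)*v[1])/.025,-v[2]/.025,-np.degrees(dp)/n/6)])
E
python3 -c "
from h import *
plan(hnd(p,.2782,.01)+[0,0,.1],p[2]+np.pi/2)"
```

```text
t 1.5 pos [ 0.2203 -0.6115  0.2533] psi 0.3457 F [-0.27 -0.31 -0.92] w 0.0854
n 31 d [ 0.436   0.6252 -0.0038] dpsi deg 82.43
[0.8, -0.57, 0.0, -0.44]
[0.83, -0.53, 0.0, -0.44]
[0.85, -0.49, 0.0, -0.44]
[0.87, -0.45, 0.0, -0.44]
[0.89, -0.41, 0.0, -0.44]
[0.91, -0.37, 0.0, -0.44]
[0.93, -0.33, 0.0, -0.44]
[0.94, -0.28, 0.0, -0.44]
[0.95, -0.24, 0.0, -0.44]
[0.96, -0.19, 0.0, -0.44]
[0.97, -0.15, 0.0, -0.44]
[0.98, -0.1, 0.0, -0.44]
[0.98, -0.06, 0.0, -0.44]
[0.98, -0.01, 0.0, -0.44]
[0.98, 0.03, 0.0, -0.44]
```

Call:
play_rows:
  targets:
    - [[0.8, -0.57, 0, -0.44, 41], [0.83, -0.53, 0, -0.44, 41], [0.85, -0.49, 0, -0.44, 41], [0.87, -0.45, 0, -0.44, 41], [0.89, -0.41, 0, -0.44, 41]]
  newtons: 30

```text
t: 2.0
ee_pos: [0.2885, -0.5115, 0.2528]
tcp_rot: [0.001, 0.959, 0.284, -0.002]
wrist_force: [0.3, 0.9, 0.3]
gripper_width: 0.0349
```

```bash
python3 -c "
from h import *
plan(hnd(p,.2782,.01)+[0,0,.1],p[2]+np.pi/2)"
```

```text
t 2.0 pos [ 0.2885 -0.5115  0.2528] psi 0.5766 F [0.34 0.93 0.31] w 0.0349
n 26 d [ 0.3679  0.5252 -0.0032] dpsi deg 69.2
[0.91, -0.37, 0.0, -0.44]
[0.93, -0.33, 0.0, -0.44]
[0.95, -0.28, 0.0, -0.44]
[0.96, -0.24, 0.0, -0.44]
[0.97, -0.19, 0.0, -0.44]
[0.98, -0.15, 0.0, -0.44]
[0.98, -0.1, 0.0, -0.44]
[0.98, -0.06, 0.0, -0.44]
[0.99, -0.01, 0.0, -0.44]
[0.99, 0.03, 0.0, -0.44]
[0.98, 0.08, 0.0, -0.44]
[0.98, 0.13, 0.0, -0.44]
[0.97, 0.17, 0.0, -0.44]
[0.96, 0.22, 0.0, -0.44]
[0.95, 0.26, 0.0, -0.44]
```

Call:
play_rows:
  targets:
    - [[0.91, -0.37, 0, -0.44, 41], [0.93, -0.33, 0, -0.44, 41], [0.95, -0.28, 0, -0.44, 41], [0.96, -0.24, 0, -0.44, 41], [0.97, -0.19, 0, -0.44, 41]]

```text
t: 2.5
ee_pos: [0.3616, -0.4062, 0.253]
tcp_rot: [0.002, 0.918, 0.397, -0.002]
wrist_force: [0.4, -0.1, 0.3]
gripper_width: 0.035
```

Call:
play_rows:
  targets:
    - [[0.98, -0.15, 0, -0.44, 41], [0.98, -0.1, 0, -0.44, 41], [0.98, -0.06, 0, -0.44, 41], [0.99, -0.01, 0, -0.44, 41], [0.99, 0.03, 0, -0.44, 41]]

```text
t: 3.0
ee_pos: [0.4342, -0.3004, 0.2533]
tcp_rot: [0.003, 0.864, 0.504, -0.002]
wrist_force: [-0.1, -0.0, -0.7]
gripper_width: 0.035
```

Call:
play_rows:
  targets:
    - [[0.98, 0.08, 0, -0.44, 41], [0.98, 0.13, 0, -0.44, 41], [0.97, 0.17, 0, -0.44, 41], [0.96, 0.22, 0, -0.44, 41], [0.95, 0.26, 0, -0.44, 41]]

```text
t: 3.5
ee_pos: [0.5061, -0.1944, 0.2535]
tcp_rot: [0.004, 0.798, 0.603, -0.002]
wrist_force: [-0.2, 0.1, -0.5]
gripper_width: 0.0352
```

```bash
python3 -c "
from h import *
plan(hnd(p,.2782,.01)+[0,0,.1],p[2]+np.pi/2)"
```

```text
t 3.5 pos [ 0.5061 -0.1944  0.2535] psi 1.2952 F [-0.21  0.07 -0.45] w 0.0352
n 11 d [ 0.1502  0.2081 -0.004 ] dpsi deg 28.03
[0.88, 0.32, 0.01, -0.42]
[0.86, 0.36, 0.01, -0.42]
[0.84, 0.4, 0.01, -0.42]
[0.83, 0.43, 0.01, -0.42]
[0.81, 0.47, 0.01, -0.42]
[0.78, 0.51, 0.01, -0.42]
[0.76, 0.54, 0.01, -0.42]
[0.74, 0.57, 0.01, -0.42]
[0.71, 0.6, 0.01, -0.42]
[0.68, 0.64, 0.01, -0.42]
[0.65, 0.67, 0.01, -0.42]
```

Call:
play_rows:
  targets:
    - [[0.88, 0.32, 0, -0.44, 41], [0.86, 0.36, 0, -0.44, 41], [0.84, 0.4, 0, -0.44, 41], [0.83, 0.43, 0, -0.44, 41], [0.81, 0.47, 0, -0.44, 41]]

```text
t: 4.0
ee_pos: [0.5767, -0.0953, 0.2537]
tcp_rot: [0.005, 0.72, 0.694, -0.002]
wrist_force: [-0.5, 0.4, -0.1]
gripper_width: 0.0351
```

Call:
play_rows:
  targets:
    - [[0.78, 0.51, 0, -0.44, 41], [0.76, 0.54, 0, -0.44, 41], [0.74, 0.57, 0, -0.44, 41], [0.71, 0.6, 0, -0.44, 41], [0.68, 0.64, 0, -0.44, 41]]

```text
t: 4.5
ee_pos: [0.6455, 0.0042, 0.2533]
tcp_rot: [0.005, 0.632, 0.775, -0.003]
wrist_force: [-0.1, 0.5, 0.3]
gripper_width: 0.0353
```

```bash
python3 -c "
from h import *
plan(hnd(p,.2782,.01)+[0,0,.04],p[2]+np.pi/2,5)
for n in ('top','scene'):
  im=r.snapshot(n)[:,:,::-1].copy();cv2.imwrite(f'pics/{n}1.png',im)
  h=hnd(p,.2782,.01);print(n,proj(n,h))
a=cv2.imread('pics/top1.png')[110:310,230:430];b=cv2.imread('pics/scene1.png')[75:275,215:415]
cv2.imwrite('pics/m1.png',cv2.resize(np.hstack([a,b]),(800,400),interpolation=cv2.INTER_CUBIC))"
```

```text
t 4.5 pos [0.6455 0.0042 0.2533] psi 1.7741 F [-0.09  0.54  0.26] w 0.0353
n 5 d [ 0.0108  0.0095 -0.0638] dpsi deg 0.59
[0.06, 0.1, 0.51, -0.02]
[0.06, 0.1, 0.51, -0.02]
[0.06, 0.1, 0.51, -0.02]
[0.06, 0.1, 0.51, -0.02]
[0.06, 0.1, 0.51, -0.02]
top [312.74060619 168.55934705]
scene [346.84461029 189.18390167]
```

View pics/m1.png

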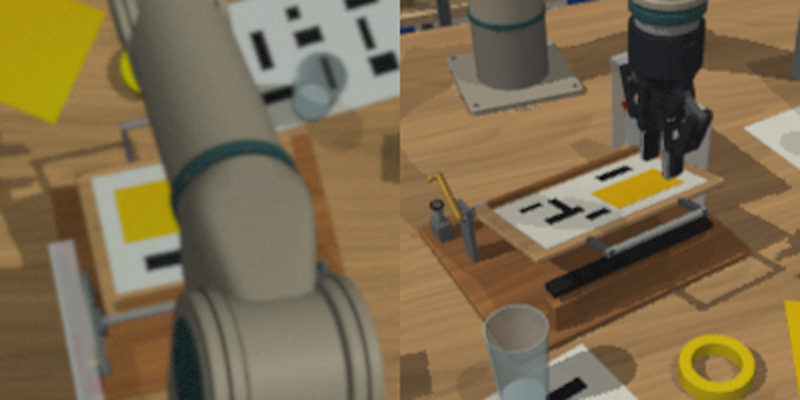

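The gripper hovers over the bar with its jaws across it (scene crop: fingers at about (670,165), bar at (600–705, 210–250)). I'll lower it next.

Call:
play_rows:
  targets:
    - [[0.06, 0.1, 0.51, -0.02, 41], [0.06, 0.1, 0.51, -0.02, 41], [0.06, 0.1, 0.51, -0.02, 41], [0.06, 0.1, 0.51, -0.02, 41], [0.06, 0.1, 0.51, -0.02, 41]]

```text
t: 5.1
ee_pos: [0.6572, 0.0139, 0.1848]
tcp_rot: [0.005, 0.628, 0.778, -0.002]
wrist_force: [0.8, 0.1, -0.3]
gripper_width: 0.0349
```

```bash
python3 -c "
from h import *
plan(hnd(p,.2782,.01)+[0,0,.003],p[2]+np.pi/2,5)
b=r.snapshot('scene')[120:240,280:440,::-1];cv2.imwrite('pics/s2.png',cv2.resize(b,(800,600),interpolation=cv2.INTER_CUBIC))
s,q,psi=st()
for k in (.019,.003): print((proj('scene',q-[0,0,k])-[280,120])*5)
for y in(-.062,.01,.062):print((proj('scene',hnd(p,.2782,y))-[280,120])*5)"
```

```text
t 5.1 pos [0.6572 0.0139 0.1848] psi 1.7838 F [ 0.75  0.12 -0.25] w 0.0349
n 5 d [-0.0009 -0.0002 -0.0322] dpsi deg 0.03
[-0.0, -0.01, 0.26, -0.0]
[-0.0, -0.01, 0.26, -0.0]
[-0.0, -0.01, 0.26, -0.0]
[-0.0, -0.01, 0.26, -0.0]
[-0.0, -0.01, 0.26, -0.0]
[335.91046685 322.697873  ]
[337.14505896 295.65311957]
[204.49010445 402.44003576]
[334.22305143 345.91950836]
[423.29528793 307.11356198]
```

View pics/s2.png

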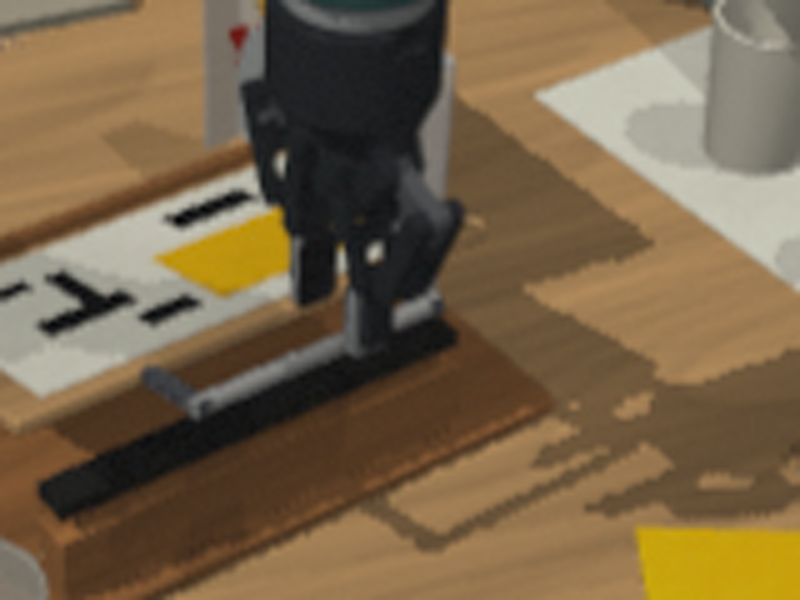

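The fingertips, at about (315,300) and (367,345), straddle the bar as predicted, so I'll go down the rest of the way.

Call:
play_rows:
  targets:
    - [[0, -0.03, 0.26, 0, 41], [0, 0, 0.26, 0, 41], [0, 0, 0.26, 0, 41], [0, 0, 0.25, 0, 41], [0, 0, 0.15, 0, 41]]
  newtons: 30

```text
t: 5.65
ee_pos: [0.6553, 0.0131, 0.1499]
tcp_rot: [0.004, 0.628, 0.778, -0.003]
wrist_force: [-0.9, -0.7, -0.3]
gripper_width: 0.0349
```

```bash
python3 -c "
from h import *
plan(hnd(p,.2782,.01)+[0,0,.003],p[2]+np.pi/2,5)
b=r.snapshot('scene')[120:240,280:440,::-1];cv2.imwrite('pics/s3.png',cv2.resize(b,(800,600),interpolation=cv2.INTER_CUBIC))"
```

```text
t 5.65 pos [0.6553 0.0131 0.1499] psi 1.7836 F [-0.88 -0.68 -0.32] w 0.0349
n 5 d [0.001  0.0005 0.0026] dpsi deg 0.04
[0.0, 0.01, -0.02, -0.0]
[0.0, 0.01, -0.02, -0.0]
[0.0, 0.01, -0.02, -0.0]
[0.0, 0.01, -0.02, -0.0]
[0.0, 0.01, -0.02, -0.0]
```

View pics/s3.png

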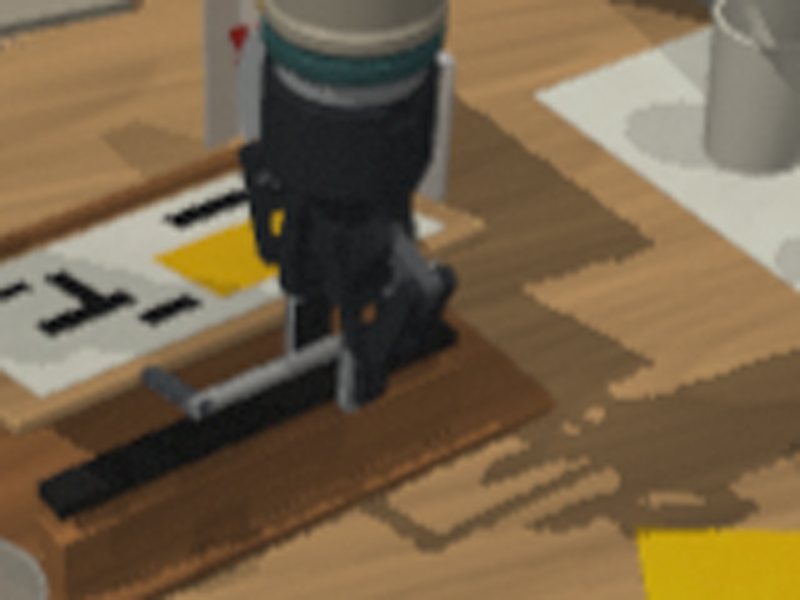

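Call:
play_rows:
  targets:
    - [[0, 0, -0.04, 0, 0], [0, 0, 0, 0, 0], [0, 0, 0, 0, 0], [0, 0, 0, 0, 0], [0, 0, 0, 0, 0]]
  newtons: 30

```text
t: 6.2
ee_pos: [0.6551, 0.0131, 0.1512]
tcp_rot: [0.004, 0.628, 0.778, -0.004]
wrist_force: [0.1, 0.4, 0.3]
gripper_width: 0.0088
```

```bash
cat >> h.py <<'E'
def ang():
    s,q,psi=st();c,sn=np.cos(p[2]),np.sin(p[2]);d=q-[p[0],p[1],0];ex=c*d[0]+sn*d[1];ey=-sn*d[0]+c*d[1];ez=q[2]-.003-.085
    a=np.arctan2(ez,ex);F=np.array(s["wrist_force"]);fx=c*F[0]+sn*F[1];fz=F[2]
    t=-fx*np.sin(a)+fz*np.cos(a);rad=fx*np.cos(a)+fz*np.sin(a)
    print("t %.2f ex %.4f ey %.4f ez %.4f R %.4f a %.3f psi %.4f | F tang %.2f rad %.2f Fy %.2f w %.4f tq %s"%(s["t"],ex,ey,ez,np.hypot(ex,ez),a,psi,t,rad,-sn*F[0]+c*F[1],s["gripper_width"],np.round(s["wrist_torque"],2)))
    return a,np.hypot(ex,ez),q,psi
def arc(da,n=5,R=None):
    a,R0,q,psi=ang();R=R or R0
    for i in range(n):
        a0,a1=a+da*i/n,a+da*(i+1)/n
        dx=R*np.cos(a1)-(R0 if i==0 else R)*np.cos(a0);dz=R*np.sin(a1)-(R0 if i==0 else R)*np.sin(a0)
        print([0,round(dx/.025,2),round(-dz/.025,2),0,0])
E
python3 -c "
from h import *
arc(.17)"
```

```text
t 6.20 ex 0.2247 ey 0.0097 ez 0.0632 R 0.2334 a 0.274 psi 1.7837 | F tang 0.28 rad 0.27 Fy 0.41 w 0.0088 tq [0.02 0.04 0.01]
[0, np.float64(-0.09), np.float64(-0.3), 0, 0]
[0, np.float64(-0.1), np.float64(-0.3), 0, 0]
[0, np.float64(-0.11), np.float64(-0.3), 0, 0]
[0, np.float64(-0.12), np.float64(-0.29), 0, 0]
[0, np.float64(-0.13), np.float64(-0.29), 0, 0]
```

Call:
play_rows:
  targets:
    - [[0, -0.07, -0.24, 0, 0], [0, -0.08, -0.24, 0, 0], [0, -0.09, -0.24, 0, 0], [0, -0.1, -0.23, 0, 0], [0, -0.1, -0.23, 0, 0]]

```text
t: 6.7
ee_pos: [0.6444, 0.0108, 0.182]
tcp_rot: [0.004, 0.628, 0.778, -0.003]
wrist_force: [1.0, -0.4, -4.1]
gripper_width: 0.0089
```

```bash
python3 -c "
from h import *
arc(.14,5,.235)"
```

```text
t 6.70 ex 0.2137 ey 0.0097 ez 0.0940 R 0.2335 a 0.415 psi 1.7837 | F tang -4.14 rad -0.80 Fy -0.63 w 0.0089 tq [ 0.   -0.39  0.  ]
[0, np.float64(-0.05), np.float64(-0.26), 0, 0]
[0, np.float64(-0.12), np.float64(-0.24), 0, 0]
[0, np.float64(-0.12), np.float64(-0.23), 0, 0]
[0, np.float64(-0.13), np.float64(-0.23), 0, 0]
[0, np.float64(-0.14), np.float64(-0.23), 0, 0]
```

Call:
play_rows:
  targets:
    - [[0, -0.11, -0.23, 0, 0], [0, -0.12, -0.23, 0, 0], [0, -0.12, -0.23, 0, 0], [0, -0.13, -0.22, 0, 0], [0, -0.14, -0.22, 0, 0]]

```text
t: 7.2
ee_pos: [0.6283, 0.0073, 0.2137]
tcp_rot: [0.005, 0.628, 0.778, -0.002]
wrist_force: [2.3, -1.3, -4.9]
gripper_width: 0.009
```

```bash
python3 -c "
from h import *
arc(.14)"
```

```text
t 7.20 ex 0.1972 ey 0.0097 ez 0.1257 R 0.2339 a 0.567 psi 1.7835 | F tang -5.22 rad -1.00 Fy -1.72 w 0.0090 tq [-0.1  -0.61  0.03]
[0, np.float64(-0.14), np.float64(-0.22), 0, 0]
[0, np.float64(-0.15), np.float64(-0.21), 0, 0]
[0, np.float64(-0.16), np.float64(-0.21), 0, 0]
[0, np.float64(-0.16), np.float64(-0.21), 0, 0]
[0, np.float64(-0.17), np.float64(-0.2), 0, 0]
```

Call:
play_rows:
  targets:
    - [[0, -0.14, -0.22, 0, 0], [0, -0.15, -0.21, 0, 0], [0, -0.16, -0.21, 0, 0], [0, -0.16, -0.21, 0, 0], [0, -0.17, -0.2, 0, 0]]

```text
t: 7.7
ee_pos: [0.6078, 0.0029, 0.2426]
tcp_rot: [0.006, 0.628, 0.778, -0.002]
wrist_force: [1.3, -1.1, -2.9]
gripper_width: 0.0088
```

```bash
python3 -c "
from h import *
arc(.14)"
```

```text
t 7.70 ex 0.1763 ey 0.0097 ez 0.1546 R 0.2344 a 0.720 psi 1.7834 | F tang -2.87 rad -1.19 Fy -1.37 w 0.0088 tq [-0.03 -0.56  0.01]
[0, np.float64(-0.18), np.float64(-0.19), 0, 0]
[0, np.float64(-0.18), np.float64(-0.19), 0, 0]
[0, np.float64(-0.19), np.float64(-0.18), 0, 0]
[0, np.float64(-0.19), np.float64(-0.18), 0, 0]
[0, np.float64(-0.2), np.float64(-0.17), 0, 0]
```

Call:
play_rows:
  targets:
    - [[0, -0.18, -0.19, 0, 0], [0, -0.18, -0.19, 0, 0], [0, -0.19, -0.18, 0, 0], [0, -0.19, -0.18, 0, 0], [0, -0.18, -0.16, 0, 0]]

```text
t: 8.2
ee_pos: [0.5838, -0.0024, 0.2677]
tcp_rot: [0.007, 0.628, 0.778, -0.002]
wrist_force: [2.7, -0.9, -3.4]
gripper_width: 0.0085
```

```bash
python3 -c "
from h import *
arc(.06)"
```

```text
t 8.20 ex 0.1517 ey 0.0096 ez 0.1797 R 0.2352 a 0.870 psi 1.7831 | F tang -4.06 rad -1.03 Fy -1.42 w 0.0085 tq [-0.1  -0.68 -0.02]
[0, np.float64(-0.09), np.float64(-0.07), 0, 0]
[0, np.float64(-0.09), np.float64(-0.07), 0, 0]
[0, np.float64(-0.09), np.float64(-0.07), 0, 0]
[0, np.float64(-0.09), np.float64(-0.07), 0, 0]
[0, np.float64(-0.09), np.float64(-0.07), 0, 0]
```

Call:
play_rows:
  targets:
    - [[0, -0.08, -0.07, 0, 0], [0, -0.08, -0.06, 0, 0], [0, -0.08, -0.06, 0, 0], [0, -0.08, -0.06, 0, 0], [0, -0.08, -0.06, 0, 0]]

```text
t: 8.7
ee_pos: [0.5733, -0.0047, 0.2767]
tcp_rot: [0.007, 0.628, 0.778, -0.001]
wrist_force: [2.3, -0.7, -2.1]
gripper_width: 0.0086
```

```bash
python3 -c "
from h import *
arc(.03)"
```

```text
t 8.70 ex 0.1410 ey 0.0097 ez 0.1887 R 0.2355 a 0.929 psi 1.7831 | F tang -2.93 rad -0.41 Fy -1.13 w 0.0086 tq [-0.14 -0.54  0.01]
[0, np.float64(-0.05), np.float64(-0.03), 0, 0]
[0, np.float64(-0.05), np.float64(-0.03), 0, 0]
[0, np.float64(-0.05), np.float64(-0.03), 0, 0]
[0, np.float64(-0.05), np.float64(-0.03), 0, 0]
[0, np.float64(-0.05), np.float64(-0.03), 0, 0]
```

Call:
play_rows:
  targets:
    - [[0, -0.05, -0.04, 0, 0], [0, -0.05, -0.03, 0, 0], [0, -0.05, -0.03, 0, 0], [0, -0.05, -0.03, 0, 0], [0, -0.05, -0.03, 0, 0]]

```text
t: 9.2
ee_pos: [0.5673, -0.006, 0.2813]
tcp_rot: [0.008, 0.628, 0.778, -0.001]
wrist_force: [2.1, -0.8, -1.1]
gripper_width: 0.0088
```

```bash
python3 -c "
from h import *
arc(.03)"
```

```text
t 9.20 ex 0.1348 ey 0.0096 ez 0.1933 R 0.2357 a 0.962 psi 1.7831 | F tang -2.15 rad 0.18 Fy -1.20 w 0.0088 tq [-0.06 -0.64  0.04]
[0, np.float64(-0.05), np.float64(-0.03), 0, 0]
[0, np.float64(-0.05), np.float64(-0.03), 0, 0]
[0, np.float64(-0.05), np.float64(-0.03), 0, 0]
[0, np.float64(-0.05), np.float64(-0.03), 0, 0]
[0, np.float64(-0.05), np.float64(-0.03), 0, 0]
```

Call:
play_rows:
  targets:
    - [[0, -0.05, -0.03, 0, 0], [0, -0.05, -0.03, 0, 0], [0, -0.05, -0.03, 0, 0], [0, -0.05, -0.03, 0, 0], [0, -0.05, -0.03, 0, 0]]

```text
t: 9.7
ee_pos: [0.5612, -0.0073, 0.2857]
tcp_rot: [0.008, 0.628, 0.778, -0.0]
wrist_force: [3.0, -0.6, 0.1]
gripper_width: 0.009
```

```bash
python3 -c "
from h import *
arc(.03)"
```

```text
t 9.70 ex 0.1286 ey 0.0096 ez 0.1977 R 0.2359 a 0.994 psi 1.7831 | F tang -2.31 rad 1.58 Fy -1.18 w 0.0090 tq [-0.08 -0.71  0.01]
[0, np.float64(-0.05), np.float64(-0.03), 0, 0]
[0, np.float64(-0.05), np.float64(-0.03), 0, 0]
[0, np.float64(-0.05), np.float64(-0.03), 0, 0]
[0, np.float64(-0.05), np.float64(-0.03), 0, 0]
[0, np.float64(-0.05), np.float64(-0.03), 0, 0]
```

Call:
play_rows:
  targets:
    - [[0, -0.04, -0.04, 0, 0], [0, -0.04, -0.04, 0, 0], [0, -0.05, -0.04, 0, 0], [0, -0.05, -0.03, 0, 0], [0, -0.05, -0.03, 0, 0]]

```text
t: 10.2
ee_pos: [0.5545, -0.0088, 0.2903]
tcp_rot: [0.008, 0.628, 0.778, -0.001]
wrist_force: [2.1, -1.3, -0.7]
gripper_width: 0.0087
```

```bash
python3 -c "
from h import *
arc(.03)"
```

```text
t 10.20 ex 0.1217 ey 0.0096 ez 0.2023 R 0.2361 a 1.029 psi 1.7830 | F tang -1.86 rad 0.28 Fy -1.69 w 0.0087 tq [-0.14 -0.56  0.02]
[0, np.float64(-0.05), np.float64(-0.03), 0, 0]
[0, np.float64(-0.05), np.float64(-0.03), 0, 0]
[0, np.float64(-0.05), np.float64(-0.03), 0, 0]
[0, np.float64(-0.05), np.float64(-0.03), 0, 0]
[0, np.float64(-0.05), np.float64(-0.03), 0, 0]
```

Call:
play_rows:
  targets:
    - [[0, -0.05, -0.03, 0, 0], [0, -0.05, -0.03, 0, 0], [0, -0.05, -0.03, 0, 0], [0, -0.05, -0.03, 0, 0], [0, -0.05, -0.03, 0, 0]]

```text
t: 10.7
ee_pos: [0.5489, -0.0099, 0.294]
tcp_rot: [0.009, 0.628, 0.778, 0.0]
wrist_force: [4.1, -0.6, -4.1]
gripper_width: 0.0086
```

```bash
python3 -c "
from h import *
arc(.03)"
```

```text
t 10.70 ex 0.1160 ey 0.0098 ez 0.2060 R 0.2364 a 1.058 psi 1.7833 | F tang -5.38 rad -1.70 Fy -1.49 w 0.0086 tq [-0.02 -1.09  0.05]
[0, np.float64(-0.05), np.float64(-0.03), 0, 0]
[0, np.float64(-0.05), np.float64(-0.03), 0, 0]
[0, np.float64(-0.05), np.float64(-0.03), 0, 0]
[0, np.float64(-0.05), np.float64(-0.03), 0, 0]
[0, np.float64(-0.05), np.float64(-0.03), 0, 0]
```

Call:
play_rows:
  targets:
    - [[0, -0.05, -0.02, 0, 0], [0, -0.03, -0.02, 0, 0], [0, 0, 0, 0, 0], [0, 0, 0, 0, 0], [0, 0, 0, 0, 0]]

```text
t: 11.2
ee_pos: [0.5479, -0.0101, 0.2946]
tcp_rot: [0.009, 0.628, 0.778, 0.002]
wrist_force: [5.1, -0.0, -4.0]
gripper_width: 0.0087
```

```bash
python3 -c "
from h import *
arc(.02)"
```

```text
t 11.20 ex 0.1150 ey 0.0098 ez 0.2066 R 0.2364 a 1.063 psi 1.7834 | F tang -6.29 rad -1.05 Fy -1.13 w 0.0087 tq [-0.11 -1.03  0.06]
[0, np.float64(-0.03), np.float64(-0.02), 0, 0]
[0, np.float64(-0.03), np.float64(-0.02), 0, 0]
[0, np.float64(-0.03), np.float64(-0.02), 0, 0]
[0, np.float64(-0.03), np.float64(-0.02), 0, 0]
[0, np.float64(-0.03), np.float64(-0.02), 0, 0]
```

Call:
play_rows:
  targets:
    - [[0, -0.05, -0.03, 0, 0], [0, -0.05, -0.03, 0, 0], [0, -0.02, -0.01, 0, 0], [0, 0, 0, 0, 0], [0, 0, 0, 0, 0]]

```text
t: 11.7
ee_pos: [0.5464, -0.0103, 0.2954]
tcp_rot: [0.01, 0.628, 0.778, 0.003]
wrist_force: [5.0, -0.9, -5.8]
gripper_width: 0.0089
```

```bash
python3 -c "
from h import *
arc(.02)"
```

```text
t 11.70 ex 0.1135 ey 0.0098 ez 0.2074 R 0.2364 a 1.070 psi 1.7836 | F tang -6.93 rad -2.83 Fy -1.97 w 0.0089 tq [-0.06 -1.22  0.01]
[0, np.float64(-0.03), np.float64(-0.02), 0, 0]
[0, np.float64(-0.03), np.float64(-0.02), 0, 0]
[0, np.float64(-0.03), np.float64(-0.02), 0, 0]
[0, np.float64(-0.03), np.float64(-0.02), 0, 0]
[0, np.float64(-0.03), np.float64(-0.02), 0, 0]
```

Call:
play_rows:
  targets:
    - [[0, -0.07, -0.01, 0, 0], [0, -0.07, -0.01, 0, 0], [0, -0.06, -0.01, 0, 0], [0, -0.03, 0, 0, 0], [0, -0.03, 0, 0, 0]]

```text
t: 12.2
ee_pos: [0.5447, -0.0107, 0.2964]
tcp_rot: [0.013, 0.628, 0.778, 0.007]
wrist_force: [5.9, 0.3, -5.5]
gripper_width: 0.0084
```

```bash
python3 -c "
from h import *
arc(.02)
b=r.snapshot('scene')[40:200,240:440,::-1];cv2.imwrite('pics/s4.png',cv2.resize(b,(750,600),interpolation=cv2.INTER_CUBIC))"
```

```text
t 12.20 ex 0.1117 ey 0.0098 ez 0.2084 R 0.2364 a 1.079 psi 1.7840 | F tang -7.70 rad -2.10 Fy -0.93 w 0.0084 tq [ 0.01 -1.41  0.  ]
[0, np.float64(-0.03), np.float64(-0.02), 0, 0]
[0, np.float64(-0.03), np.float64(-0.02), 0, 0]
[0, np.float64(-0.03), np.float64(-0.02), 0, 0]
[0, np.float64(-0.03), np.float64(-0.02), 0, 0]
[0, np.float64(-0.03), np.float64(-0.02), 0, 0]
```

View pics/s4.png

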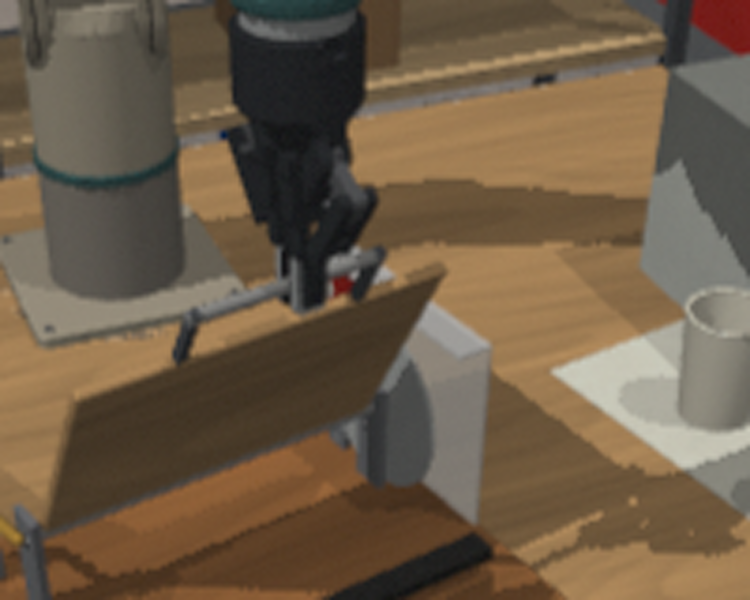

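The board stands at about 62° with the gripper still on the bar, and the buffer is loading smoothly. I'll press to about 9 N and hold.

Call:
play_rows:
  targets:
    - [[0, -0.07, -0.02, 0, 0], [0, -0.07, -0.02, 0, 0], [0, -0.07, -0.02, 0, 0], [0, -0.05, -0.01, 0, 0], [0, -0.05, -0.01, 0, 0]]

```text
t: 12.75
ee_pos: [0.5422, -0.0112, 0.2978]
tcp_rot: [0.017, 0.627, 0.778, 0.012]
wrist_force: [8.4, 0.9, -6.3]
gripper_width: 0.0087
```

```bash
python3 -c "
from h import *
arc(.02)
for i in range(3): r.snapshot('scene');ang()"
```

```text
t 12.75 ex 0.1092 ey 0.0099 ez 0.2098 R 0.2365 a 1.091 psi 1.7845 | F tang -10.37 rad -1.66 Fy -0.93 w 0.0087 tq [ 0.01 -1.67 -0.02]
[0, np.float64(-0.03), np.float64(-0.02), 0, 0]
[0, np.float64(-0.03), np.float64(-0.02), 0, 0]
[0, np.float64(-0.03), np.float64(-0.02), 0, 0]
[0, np.float64(-0.03), np.float64(-0.02), 0, 0]
[0, np.float64(-0.03), np.float64(-0.02), 0, 0]
t 12.80 ex 0.1092 ey 0.0099 ez 0.2098 R 0.2365 a 1.091 psi 1.7844 | F tang -10.85 rad -4.25 Fy -1.78 w 0.0084 tq [ 0.05 -1.66 -0.02]
t 12.85 ex 0.1092 ey 0.0099 ez 0.2098 R 0.2365 a 1.091 psi 1.7844 | F tang -10.33 rad -3.45 Fy -1.29 w 0.0086 tq [-0.05 -1.68  0.02]
t 12.90 ex 0.1092 ey 0.0099 ez 0.2097 R 0.2365 a 1.091 psi 1.7844 | F tang -10.30 rad -2.83 Fy -1.55 w 0.0084 tq [ 0.   -1.66 -0.02]
```

Call:
play_rows:
  targets:
    - [[0, 0, 0, 0, 0], [0, 0, 0, 0, 0], [0, 0, 0, 0, 0], [0, 0, 0, 0, 0], [0, 0, 0, 0, 0]]

```text
t: 13.4
ee_pos: [0.5447, -0.0107, 0.2963]
tcp_rot: [0.018, 0.627, 0.778, 0.015]
wrist_force: [6.6, -0.6, -5.2]
gripper_width: 0.0089
```

```bash
python3 -c "
from h import *
arc(-.06)
for c in ('scene','top'):
  b=r.snapshot(c)[:,:,::-1];cv2.imwrite(f'pics/{c}5.png',b)
b=cv2.imread('pics/scene5.png')[40:200,240:440];cv2.imwrite('pics/s5.png',cv2.resize(b,(750,600),interpolation=cv2.INTER_CUBIC))"
```

```text
t 13.40 ex 0.1118 ey 0.0098 ez 0.2083 R 0.2364 a 1.078 psi 1.7844 | F tang -8.02 rad -1.65 Fy -1.94 w 0.0089 tq [-0.12 -1.24  0.02]
[0, np.float64(0.1), np.float64(0.05), 0, 0]
[0, np.float64(0.1), np.float64(0.06), 0, 0]
[0, np.float64(0.1), np.float64(0.06), 0, 0]
[0, np.float64(0.1), np.float64(0.06), 0, 0]
[0, np.float64(0.1), np.float64(0.06), 0, 0]
```

View pics/s5.png

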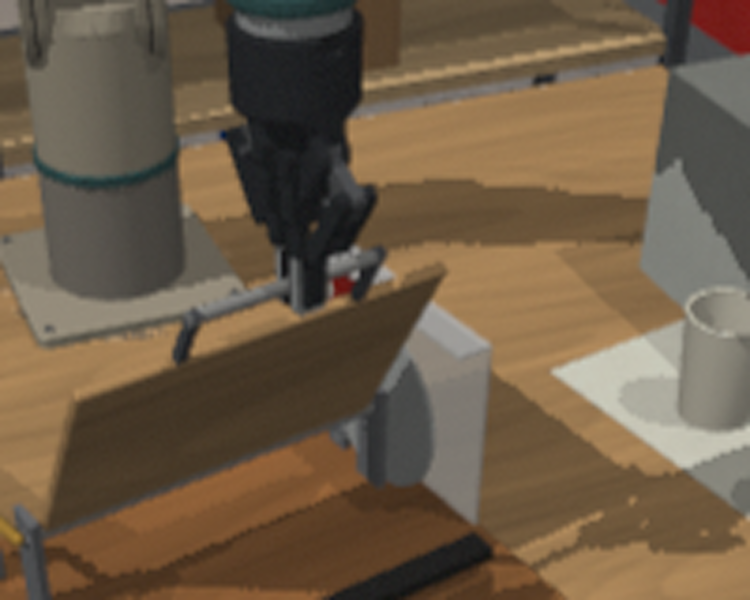

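View pics/top5.png

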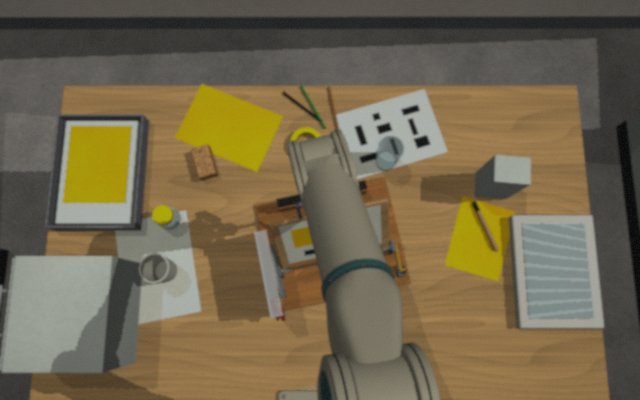

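Call:
play_rows:
  targets:
    - [[0, -0.07, -0.02, 0, 0], [0, -0.07, -0.02, 0, 0], [0, -0.05, -0.02, 0, 0], [0, -0.03, -0.01, 0, 0], [0, -0.03, -0.01, 0, 0]]

```text
t: 14.0
ee_pos: [0.5427, -0.0111, 0.2974]
tcp_rot: [0.02, 0.627, 0.778, 0.018]
wrist_force: [7.5, 0.3, -7.1]
gripper_width: 0.0084
```

```bash
python3 -c "
from h import *
arc(-.06)
a=cv2.imread('pics/top0.png')[220:330,240:300];b=cv2.imread('pics/top5.png')[220:330,240:300]
cv2.imwrite('pics/g.png',cv2.resize(np.hstack([a,b]),(655,600),interpolation=cv2.INTER_CUBIC))"
```

```text
t 14.00 ex 0.1097 ey 0.0099 ez 0.2094 R 0.2364 a 1.088 psi 1.7848 | F tang -9.86 rad -2.86 Fy -1.35 w 0.0084 tq [-0.06 -1.38 -0.06]
[0, np.float64(0.1), np.float64(0.05), 0, 0]
[0, np.float64(0.1), np.float64(0.05), 0, 0]
[0, np.float64(0.1), np.float64(0.06), 0, 0]
[0, np.float64(0.1), np.float64(0.06), 0, 0]
[0, np.float64(0.1), np.float64(0.06), 0, 0]
```

View pics/g.png

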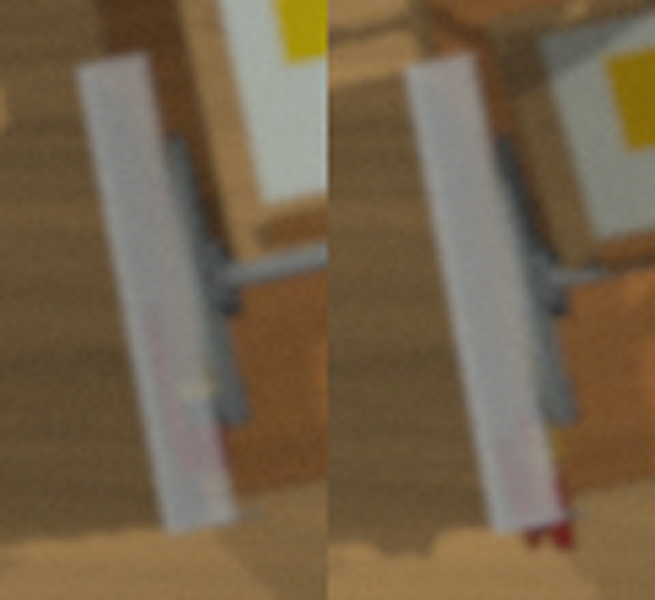

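The top view shows the red knob has tipped out past the guard's -x end, at about (550,530) in the zoom, against fully under the guard at the start. The catch has tripped, so I'll lower the board in hand.

```bash
sed -i 's/ez=q\[2\]-.003-.085/ez=q[2]-.003-.085-.0029;ex+=.0024/' h.py; python3 -c "
from h import *
arc(-.10)"
```

```text
t 14.00 ex 0.1121 ey 0.0099 ez 0.2065 R 0.2350 a 1.074 psi 1.7848 | F tang -9.90 rad -2.72 Fy -1.35 w 0.0084 tq [-0.06 -1.38 -0.06]
[0, np.float64(0.16), np.float64(0.09), 0, 0]
[0, np.float64(0.16), np.float64(0.09), 0, 0]
[0, np.float64(0.16), np.float64(0.1), 0, 0]
[0, np.float64(0.16), np.float64(0.1), 0, 0]
[0, np.float64(0.16), np.float64(0.1), 0, 0]
```

Call:
play_rows:
  targets:
    - [[0, 0.12, 0.07, 0, 0], [0, 0.16, 0.09, 0, 0], [0, 0.16, 0.1, 0, 0], [0, 0.16, 0.1, 0, 0], [0, 0.16, 0.1, 0, 0]]

```text
t: 14.5
ee_pos: [0.5602, -0.0076, 0.2866]
tcp_rot: [0.018, 0.628, 0.778, 0.016]
wrist_force: [0.2, -1.3, 1.1]
gripper_width: 0.0089
```

```bash
python3 -c "
from h import *
arc(-.12,5,.235)"
```

```text
t 14.50 ex 0.1299 ey 0.0096 ez 0.1957 R 0.2349 a 0.985 psi 1.7840 | F tang 0.66 rad 0.87 Fy -1.32 w 0.0089 tq [-0.27  0.17 -0.03]
[0, np.float64(0.19), np.float64(0.12), 0, 0]
[0, np.float64(0.18), np.float64(0.13), 0, 0]
[0, np.float64(0.18), np.float64(0.14), 0, 0]
[0, np.float64(0.18), np.float64(0.14), 0, 0]
[0, np.float64(0.17), np.float64(0.14), 0, 0]
```

Call:
play_rows:
  targets:
    - [[0, 0.18, 0.12, 0, 0], [0, 0.18, 0.13, 0, 0], [0, 0.18, 0.14, 0, 0], [0, 0.18, 0.14, 0, 0], [0, 0.17, 0.14, 0, 0]]

```text
t: 15.0
ee_pos: [0.5824, -0.0027, 0.2691]
tcp_rot: [0.017, 0.628, 0.778, 0.014]
wrist_force: [0.2, -1.5, 0.7]
gripper_width: 0.0085
```

```bash
python3 -c "
from h import *
arc(-.10,5,.235)"
```

```text
t 15.00 ex 0.1527 ey 0.0096 ez 0.1782 R 0.2346 a 0.862 psi 1.7840 | F tang 0.54 rad 0.48 Fy -1.53 w 0.0085 tq [-0.31  0.29 -0.01]
[0, np.float64(0.15), np.float64(0.11), 0, 0]
[0, np.float64(0.14), np.float64(0.13), 0, 0]
[0, np.float64(0.14), np.float64(0.13), 0, 0]
[0, np.float64(0.13), np.float64(0.13), 0, 0]
[0, np.float64(0.13), np.float64(0.13), 0, 0]
```

Call:
play_rows:
  targets:
    - [[0, 0.15, 0.11, 0, 0], [0, 0.14, 0.12, 0, 0], [0, 0.13, 0.12, 0, 0], [0, 0.12, 0.12, 0, 0], [0, 0.12, 0.12, 0, 0]]

```text
t: 15.5
ee_pos: [0.5998, 0.0011, 0.2527]
tcp_rot: [0.016, 0.628, 0.778, 0.013]
wrist_force: [-1.0, -1.6, 1.2]
gripper_width: 0.0088
```

```bash
python3 -c "
from h import *
arc(-.06,5,.235)"
```

```text
t 15.50 ex 0.1705 ey 0.0097 ez 0.1618 R 0.2351 a 0.759 psi 1.7841 | F tang 1.72 rad -0.13 Fy -1.40 w 0.0088 tq [-0.24  0.18 -0.01]
[0, np.float64(0.08), np.float64(0.08), 0, 0]
[0, np.float64(0.08), np.float64(0.08), 0, 0]
[0, np.float64(0.08), np.float64(0.08), 0, 0]
[0, np.float64(0.07), np.float64(0.09), 0, 0]
[0, np.float64(0.07), np.float64(0.09), 0, 0]
```

Next I pass the notch level (about 0.73) gently.

Call:
play_rows:
  targets:
    - [[0, 0.07, 0.07, 0, 0], [0, 0.07, 0.07, 0, 0], [0, 0.07, 0.07, 0, 0], [0, 0.07, 0.08, 0, 0], [0, 0.07, 0.08, 0, 0]]

```text
t: 16.0
ee_pos: [0.6091, 0.0031, 0.2425]
tcp_rot: [0.015, 0.628, 0.778, 0.013]
wrist_force: [-1.3, -1.2, -1.3]
gripper_width: 0.0085
```

```bash
python3 -c "
from h import *
arc(-.10,5,.235)"
```

```text
t 16.00 ex 0.1800 ey 0.0097 ez 0.1516 R 0.2353 a 0.700 psi 1.7841 | F tang 0.00 rad -2.00 Fy -0.87 w 0.0085 tq [-0.24  0.35  0.05]
[0, np.float64(0.11), np.float64(0.15), 0, 0]
[0, np.float64(0.12), np.float64(0.15), 0, 0]
[0, np.float64(0.11), np.float64(0.15), 0, 0]
[0, np.float64(0.11), np.float64(0.15), 0, 0]
[0, np.float64(0.11), np.float64(0.15), 0, 0]
```

Call:
play_rows:
  targets:
    - [[0, 0.1, 0.15, 0, 0], [0, 0.11, 0.15, 0, 0], [0, 0.11, 0.15, 0, 0], [0, 0.11, 0.15, 0, 0], [0, 0.11, 0.15, 0, 0]]

```text
t: 16.5
ee_pos: [0.6239, 0.0064, 0.2228]
tcp_rot: [0.015, 0.628, 0.778, 0.012]
wrist_force: [-0.7, -1.2, -0.0]
gripper_width: 0.0088
```

```bash
python3 -c "
from h import *
arc(-.12,5,.235)"
```

```text
t 16.50 ex 0.1951 ey 0.0097 ez 0.1319 R 0.2355 a 0.595 psi 1.7841 | F tang 0.49 rad -0.81 Fy -1.01 w 0.0088 tq [-0.27  0.46  0.01]
[0, np.float64(0.11), np.float64(0.2), 0, 0]
[0, np.float64(0.12), np.float64(0.19), 0, 0]
[0, np.float64(0.11), np.float64(0.19), 0, 0]
[0, np.float64(0.11), np.float64(0.2), 0, 0]
[0, np.float64(0.11), np.float64(0.2), 0, 0]
```

Call:
play_rows:
  targets:
    - [[0, 0.1, 0.2, 0, 0], [0, 0.11, 0.19, 0, 0], [0, 0.1, 0.19, 0, 0], [0, 0.1, 0.2, 0, 0], [0, 0.1, 0.2, 0, 0]]

```text
t: 17.0
ee_pos: [0.6391, 0.0097, 0.1969]
tcp_rot: [0.015, 0.628, 0.778, 0.013]
wrist_force: [-1.2, -0.2, 0.0]
gripper_width: 0.009
```

```bash
python3 -c "
from h import *
arc(-.12,5,.235)"
```

```text
t 17.00 ex 0.2107 ey 0.0097 ez 0.1060 R 0.2358 a 0.466 psi 1.7842 | F tang 0.60 rad -1.09 Fy 0.06 w 0.0090 tq [-0.19  0.36  0.02]
[0, np.float64(0.07), np.float64(0.22), 0, 0]
[0, np.float64(0.09), np.float64(0.21), 0, 0]
[0, np.float64(0.09), np.float64(0.21), 0, 0]
[0, np.float64(0.08), np.float64(0.21), 0, 0]
[0, np.float64(0.08), np.float64(0.21), 0, 0]
```

Call:
play_rows:
  targets:
    - [[0, 0.06, 0.22, 0, 0], [0, 0.08, 0.21, 0, 0], [0, 0.08, 0.21, 0, 0], [0, 0.07, 0.21, 0, 0], [0, 0.07, 0.21, 0, 0]]

```text
t: 17.5
ee_pos: [0.6508, 0.0122, 0.1686]
tcp_rot: [0.016, 0.628, 0.778, 0.014]
wrist_force: [-1.0, -0.3, 0.1]
gripper_width: 0.0089
```

```bash
python3 -c "
from h import *
arc(-.12,5,.235)"
```

```text
t 17.50 ex 0.2227 ey 0.0097 ez 0.0777 R 0.2358 a 0.336 psi 1.7842 | F tang 0.47 rad -0.89 Fy -0.05 w 0.0089 tq [-0.12  0.17 -0.05]
[0, np.float64(0.04), np.float64(0.22), 0, 0]
[0, np.float64(0.07), np.float64(0.22), 0, 0]
[0, np.float64(0.06), np.float64(0.22), 0, 0]
[0, np.float64(0.06), np.float64(0.22), 0, 0]
[0, np.float64(0.05), np.float64(0.22), 0, 0]
```

Call:
play_rows:
  targets:
    - [[0, 0.04, 0.22, 0, 0], [0, 0.06, 0.21, 0, 0], [0, 0.05, 0.21, 0, 0], [0, 0.05, 0.21, 0, 0], [0, 0.04, 0.21, 0, 0]]

```text
t: 18.0
ee_pos: [0.6586, 0.0139, 0.1401]
tcp_rot: [0.016, 0.628, 0.778, 0.014]
wrist_force: [0.5, -0.2, -0.8]
gripper_width: 0.0085
```

```bash
python3 -c "
from h import *
arc(-.10,5,.235)"
```

```text
t 18.00 ex 0.2307 ey 0.0098 ez 0.0492 R 0.2359 a 0.210 psi 1.7844 | F tang -0.90 rad 0.25 Fy -0.31 w 0.0085 tq [-0.13  0.2  -0.  ]
[0, np.float64(0.0), np.float64(0.19), 0, 0]
[0, np.float64(0.03), np.float64(0.18), 0, 0]
[0, np.float64(0.03), np.float64(0.19), 0, 0]
[0, np.float64(0.03), np.float64(0.19), 0, 0]
[0, np.float64(0.02), np.float64(0.19), 0, 0]
```

Call:
play_rows:
  targets:
    - [[0, 0.01, 0.19, 0, 0], [0, 0.02, 0.18, 0, 0], [0, 0.02, 0.18, 0, 0], [0, 0.02, 0.17, 0, 0], [0, 0.01, 0.15, 0, 0]]

```text
t: 18.5
ee_pos: [0.6622, 0.0147, 0.1164]
tcp_rot: [0.016, 0.627, 0.778, 0.015]
wrist_force: [0.3, -0.2, -0.4]
gripper_width: 0.0087
```

```bash
python3 -c "
from h import *
arc(-.05,5,.235)
b=r.snapshot('scene')[120:240,280:440,::-1];cv2.imwrite('pics/s6.png',cv2.resize(b,(800,600),interpolation=cv2.INTER_CUBIC))"
```

```text
t 18.50 ex 0.2344 ey 0.0098 ez 0.0255 R 0.2357 a 0.108 psi 1.7844 | F tang -0.38 rad 0.18 Fy -0.24 w 0.0087 tq [-0.11  0.11  0.04]
[0, np.float64(-0.02), np.float64(0.1), 0, 0]
[0, np.float64(0.01), np.float64(0.09), 0, 0]
[0, np.float64(0.01), np.float64(0.09), 0, 0]
[0, np.float64(0.01), np.float64(0.09), 0, 0]
[0, np.float64(0.01), np.float64(0.09), 0, 0]
```

View pics/s6.png

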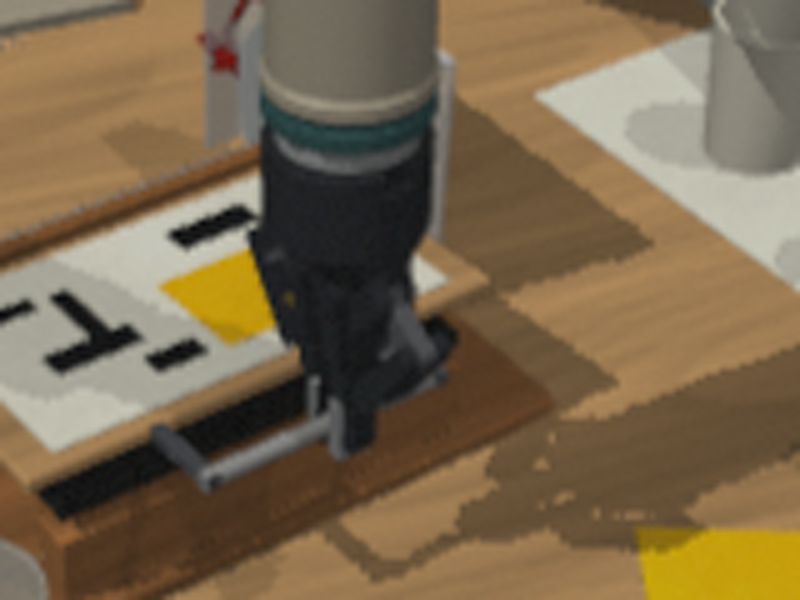

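The board is nearly down, the red knob is out at (220,55), and the fingers hold the bar clear of the black rest. I'll ease down from here.

Call:
play_rows:
  targets:
    - [[0, 0, 0.1, 0, 0], [0, 0.01, 0.1, 0, 0], [0, 0.01, 0.1, 0, 0], [0, 0.01, 0.09, 0, 0], [0, 0, 0.07, 0, 0]]

```text
t: 19.05
ee_pos: [0.6632, 0.0149, 0.1034]
tcp_rot: [0.015, 0.628, 0.778, 0.014]
wrist_force: [0.4, -0.4, -0.2]
gripper_width: 0.0088
```

```bash
python3 -c "
from h import *
ang()"
```

```text
t 19.05 ex 0.2353 ey 0.0098 ez 0.0125 R 0.2357 a 0.053 psi 1.7844 | F tang -0.20 rad 0.26 Fy -0.48 w 0.0088 tq [-0.03  0.15  0.  ]
```

Call:
play_rows:
  targets:
    - [[0, 0, 0.07, 0, 0], [0, 0, 0.06, 0, 0], [0, 0, 0.06, 0, 0], [0, 0, 0.06, 0, 0], [0, 0, 0.05, 0, 0]]

```text
t: 19.55
ee_pos: [0.6634, 0.015, 0.0952]
tcp_rot: [0.015, 0.627, 0.778, 0.014]
wrist_force: [1.0, -0.4, -0.3]
gripper_width: 0.0087
```

```bash
python3 -c "
from h import *
ang()"
```

```text
t 19.55 ex 0.2356 ey 0.0098 ez 0.0043 R 0.2356 a 0.018 psi 1.7845 | F tang -0.34 rad 0.85 Fy -0.60 w 0.0087 tq [-0.09  0.17  0.03]
```

Call:
play_rows:
  targets:
    - [[0, 0, 0.05, 0, 0], [0, 0, 0.04, 0, 0], [0, 0, 0.04, 0, 0], [0, 0, 0.03, 0, 0], [0, 0, 0, 0, 0]]

```text
t: 20.05
ee_pos: [0.6635, 0.0151, 0.0915]
tcp_rot: [0.015, 0.627, 0.778, 0.014]
wrist_force: [-1.4, -1.0, 1.1]
gripper_width: 0.0086
```

```bash
python3 -c "
from h import *
ang()"
```

```text
t 20.05 ex 0.2357 ey 0.0098 ez 0.0006 R 0.2357 a 0.002 psi 1.7845 | F tang 1.06 rad -1.61 Fy -0.71 w 0.0086 tq [-0.1   0.32  0.04]
```

Call:
play_rows:
  targets:
    - [[0, 0, 0.04, 0, 0], [0, 0, 0.04, 0, 0], [0, 0, 0.03, 0, 0], [0, 0, 0.03, 0, 0], [0, 0, 0, 0, 0]]

```text
t: 20.55
ee_pos: [0.6635, 0.015, 0.0907]
tcp_rot: [0.016, 0.628, 0.778, 0.014]
wrist_force: [-0.8, 0.8, 5.0]
gripper_width: 0.0085
```

```bash
python3 -c "
from h import *
ang()
b=r.snapshot('scene')[120:240,280:440,::-1];cv2.imwrite('pics/s7.png',cv2.resize(b,(800,600),interpolation=cv2.INTER_CUBIC))"
```

```text
t 20.55 ex 0.2357 ey 0.0098 ez -0.0002 R 0.2357 a -0.001 psi 1.7842 | F tang 5.02 rad -0.61 Fy 0.99 w 0.0085 tq [-0.11  0.48  0.02]
```

View pics/s7.png

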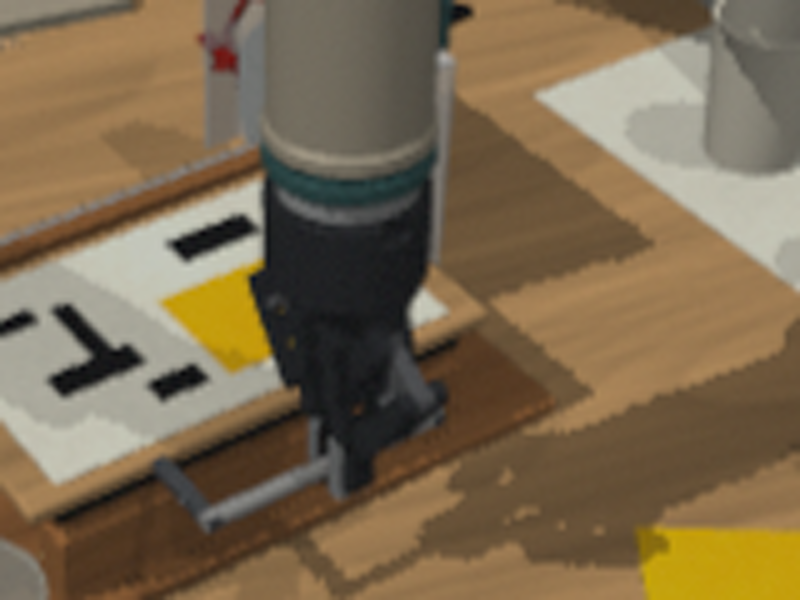

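The board rests on the rubber with about 5 N of upward reaction. I'll relax slightly and open.

Call:
play_rows:
  targets:
    - [[0, 0, -0.03, 0, 0], [0, 0, 0, 0, 18], [0, 0, 0, 0, 25], [0, 0, 0, 0, 30], [0, 0, 0, 0, 30]]

```text
t: 21.1
ee_pos: [0.6639, 0.0155, 0.091]
tcp_rot: [0.016, 0.628, 0.778, 0.015]
wrist_force: [-0.1, 0.8, -0.1]
gripper_width: 0.0255
```

```bash
python3 -c "
from h import *
ang()
b=r.snapshot('scene')[120:240,280:440,::-1];cv2.imwrite('pics/s8.png',cv2.resize(b,(800,600),interpolation=cv2.INTER_CUBIC))"
```

```text
t 21.10 ex 0.2361 ey 0.0102 ez 0.0001 R 0.2361 a 0.000 psi 1.7844 | F tang -0.12 rad 0.08 Fy 0.78 w 0.0255 tq [-0.03  0.04  0.  ]
```

View pics/s8.png

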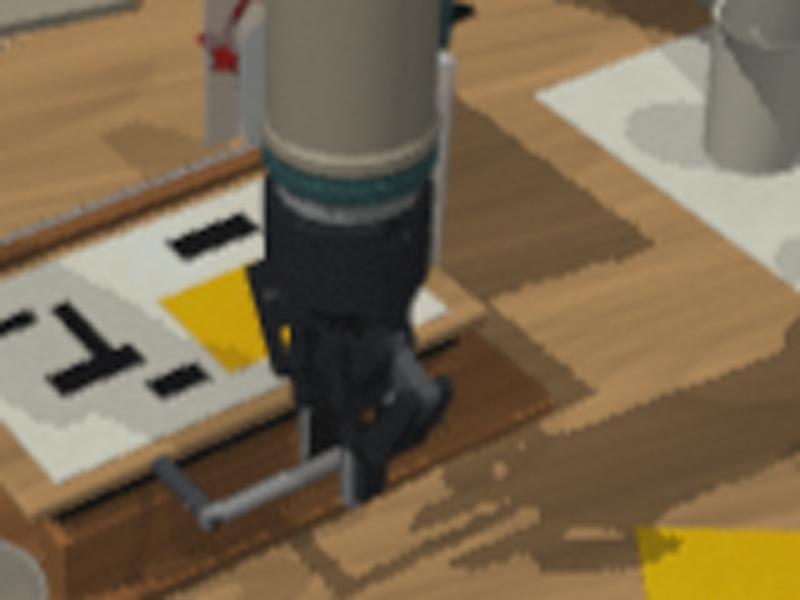

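The fingers are open, the board stays flat, and the wrist force is zero. I'll back straight up, keeping the opening.

Call:
play_rows:
  targets:
    - [[0, 0, -0.1, 0, 30], [0, 0, -0.2, 0, 30], [0, 0, -0.3, 0, 30], [0, 0, -0.4, 0, 30], [0, 0, -0.5, 0, 30]]

```text
t: 21.65
ee_pos: [0.6611, 0.0154, 0.1295]
tcp_rot: [0.015, 0.627, 0.778, 0.014]
wrist_force: [-0.5, -0.7, 0.5]
gripper_width: 0.0257
```

Call:
play_rows:
  targets:
    - [[0, 0, -0.6, 0, 30], [0, 0, -0.6, 0, 30], [0, 0, -0.6, 0, 30], [0, 0, -0.6, 0, 30], [0, 0, -0.3, 0, 30]]

```text
t: 22.15
ee_pos: [0.6596, 0.0154, 0.207]
tcp_rot: [0.017, 0.627, 0.778, 0.016]
wrist_force: [0.1, 0.5, 0.0]
gripper_width: 0.026
```

Call:
play_rows:
  targets:
    - [[0, 0, 0, 0, 30], [0, 0, 0, 0, 30], [0, 0, 0, 0, 30], [0, 0, 0, 0, 30], [0, 0, 0, 0, 30]]

```text
t: 22.65
ee_pos: [0.6593, 0.0153, 0.2077]
tcp_rot: [0.017, 0.627, 0.778, 0.016]
wrist_force: [-0.0, 0.1, 0.1]
gripper_width: 0.0252
```

```bash
python3 -c "
from h import *
ang()
for n in('top','scene'):
  im=r.snapshot(n);cv2.imwrite(f'pics/{n}9.png',im[:,:,::-1])
  for t in('tumbler_mid','tape_mid','pen_mid','carton_mid','jar_mid','pencup_mid','block_mid'):
    print(n,t,[(round(float(d['p']),2),np.round(d['uv']).tolist()) for d in r.trace(n,t)][:1])"
```

```text
t 22.65 ex 0.2316 ey 0.0110 ez 0.1168 R 0.2594 a 0.467 psi 1.7846 | F tang 0.13 rad 0.06 Fy 0.07 w 0.0252 tq [-0.01  0.02 -0.  ]
top tumbler_mid []
top tape_mid []
top pen_mid [(0.84, [487.0, 222.0])]
top carton_mid [(0.63, [503.0, 174.0])]
top jar_mid [(0.72, [165.0, 215.0])]
top pencup_mid [(0.9, [156.0, 265.0])]
top block_mid [(0.6, [202.0, 160.0])]
scene tumbler_mid []
scene tape_mid [(0.77, [376.0, 252.0])]
scene pen_mid [(0.39, [164.0, 259.0])]
scene carton_mid [(0.91, [132.0, 259.0])]
scene jar_mid [(0.94, [456.0, 168.0])]
scene pencup_mid [(0.84, [432.0, 136.0])]
scene block_mid [(0.95, [463.0, 210.0])]
```

View pics/scene9.png

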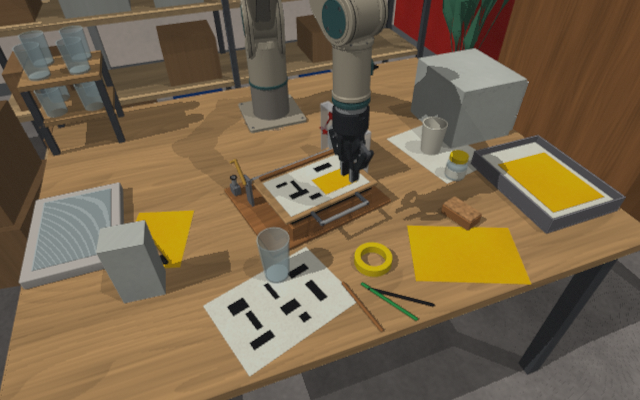

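View pics/top9.png

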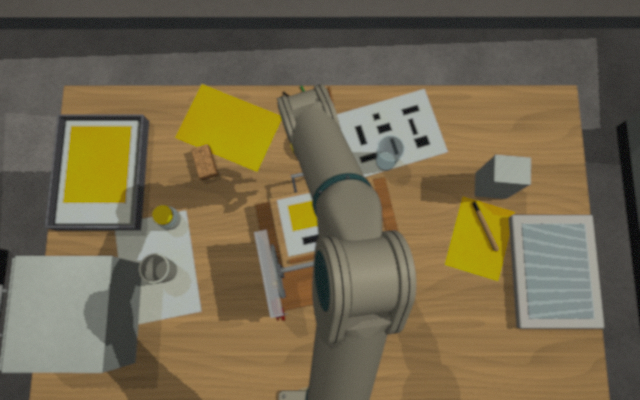

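The board lies flat, the gripper is clear above it, and the tumbler (275,250), tape (373,260) and the others are where they started. I'll check the flat angle against the bar's corners, then hand in.

```bash
python3 -c "
from h import *
for a in(0,.04,.1): print(a,[np.round((proj('scene',hnd(p,a,y))-[290,160])*8).tolist() for y in(-.0666,.0666)])
b=cv2.imread('pics/scene9.png')[160:235,290:390];cv2.imwrite('pics/s9.png',cv2.resize(b,(800,600),interpolation=cv2.INTER_CUBIC))"
```

```text
0 [[252.0, 511.0], [614.0, 344.0]]
0.04 [[252.0, 488.0], [615.0, 321.0]]
0.1 [[250.0, 451.0], [617.0, 284.0]]
```

View pics/s9.png

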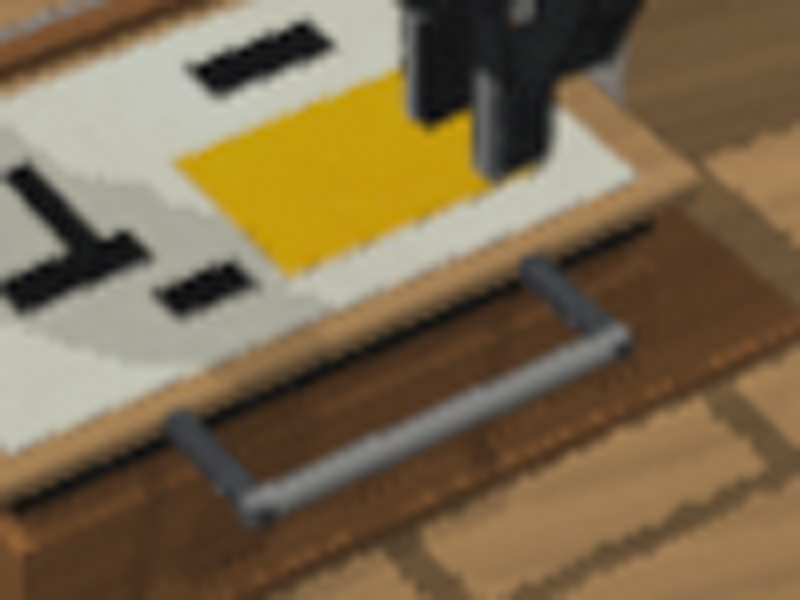

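The bar's corners at (255,505) and (620,340) match a ≈ 0.01 rad, so the board is flat on its rest.

```bash
python3 -c "
from cell import r
print(r.job_done())"
```

```text
the job is handed in; nothing more can be done
None
```

The board was raised through its notches, tripped past the top, lowered in hand until flat on its rest, and let go. I handed the job in at about 23 s; no verdict is reported.

- **Raise and trip:** I pinched the bar and lifted the board to about 1.08 rad. The highest pull I read was about 10.9 N at the bar, including the board's weight and under the 12 N limit. The catch then showed tripped, with its red knob out past the guard.
- **Lowering:** The board passed every notch level without being stopped. I set it on the rest with about 5 N and opened the fingers.
- **Board angle at the end:** The bar's corners in the last picture fit about 0.01 rad from level.
- **Gripper:** It is clear above the board and the wrist force reads about zero.
- **Bystanders:** All were at their starting places in the last pictures. The networks did not find the tumbler in either camera, nor the tape in the top view, where the arm covers it. I judged the tumbler by eye: its pixel position is unchanged. The tape's detected point in the scene camera was about 15 px from its first one, but by eye the roll is at the same place in the picture.

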